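# Clear the lit inspection bed, then present the ball tray over it

## Robot

A 6-joint arm with a two-finger parallel gripper is mounted at the origin on the work surface. World frame = base frame: x ahead of the robot, y to its left, z up, the work surface at z = 0. Lengths are in mm, angles in rad, forces in N, time in s.
With the tool pointing down it reaches from about 300 to 775 mm from the base axis. Payload 14.6 kg.
Tool frame: the origin (TCP) lies midway between the tips of the shut fingers; the grasp point (between the pads) lies 19 mm behind it; z points along the fingers, y is the line along which they close (so a half turn about z gives the same grasp; the last joint's range is limited). The gripper opens to 94 mm and grips with 3 to 60 N. Pads are 16 mm wide; open, the fingers measure 119 mm over their backs; the gripper's body (75 mm by 177 mm) begins 78 mm behind the grasp point.
Start: joints at [1.06, 0.3, 1.521, -0, 1.321, -0.067], TCP at [236.152, 496.711, 205.446] pointing down, gripper open.
Joint ranges: [-3.03, 3.03], [-0.79, 2.21], [0.23, 2.52], [-1.04, 4.18], [0, 3.07], [-2.55, 2.55]. Speed limits (rad/s): [2.22, 2.22, 2.57, 3.14, 3.14, 3.14].

## Interface

Orientations are given as [roll, pitch, yaw] about the fixed x, y, z axes, in that order (R = Rz(yaw) Ry(pitch) Rx(roll)).
In Python, from cell import * gives the robot as it stands. The module is installed in compiled form; this text tells all that it offers.
- The arm moves only by the tool servo_tool, never from a script. Its argument "motion" is a list of rows, each an object of numbers: "wx", "wy", "wz": the turn, a rotation vector about the tool's x, y, z in units of 2 rad (1.0 is 2 rad); "dx", "dy", "dz": the shift along the tool's x, y, z in units of 10 cm (1.0 is 10 cm); "fingers": the closure, from -1 (fully open) to 1 (shut). In form: [{"wx": .., "wy": .., "wz": .., "dx": .., "dy": .., "dz": .., "fingers": ..}, ...]. A call has 1 to 10 rows; each row is the pose to reach, as a shift and turn from the pose commanded when the call began, along the tool's axes at that moment; what a row does not reach only later rows make up. A row lasts 1/10 s, in which the tool goes at most 50 mm and 8.59 degrees, less where a joint would pass 70% of its speed; a pose out of reach is approached as far as the arm can. A call with a number of a shift or a turn outside -1 to 1 is refused whole. A call with a gripper value outside its range is refused whole. The fingers move at their own pace and stop on an object; "newtons" is the grip in N (left out, the last holds). Time passes only in rows, so rows that repeat a pose let the fingers close. It gives the time, the measured TCP pose, the force, the opening and the grip force at its end, in the units of the state.
- read_state(): the state, without advancing time (a new reading comes with each control period).
- camera(name): name is "scene" or "top"; returns a dict with "image" (384x512x3 uint8, red, green, blue), "fx", "fy", "cx", "cy" (pixels), "R" (3x3) and "t" (3): a world point X has camera coordinates R X + t. Camera axes: x right, y down, z forward; pixel columns grow to the right and rows downward; lengths in mm; the calibration is good to about 2 mm. A picture is of the moment at which its call begins. There is no depth.
- sign_off(): hands the job in; it is judged then, once.
Trained networks look in a picture, given as the dict that the camera call returned (one of the last four; its "shot" number tells which), for a name from the list of things; names that differ only in an ending like _2 or _b are one class to them, and where a whole thing is asked for, a point or a joint stands for the part that bears it (a point fixed in the world has none). Each returns a list of dicts, best first, with "conf" (0 to 1); they miss things now and then, are a little off and sometimes report something else, mostly with a low value. They report only what shows in the picture. A call takes as long as a camera call. They do not tell look-alikes from the thing itself.
- spot_in(query, picture): "location" ([column, row] in pixels, amid what is visible of it).
- trace(query, picture): "pixels" (384x512 bool, what is visible of it) and "location" ([column, row] in pixels, amid what is visible of it).
The state is a dict: "clock": time; "joints": joint angles; "qd": joint speeds; "effort": joint torques, N m; "eef_pos": TCP position; "eef_rot": TCP orientation; "wrist_force": force on the tool from outside, world axes, zero at the start; "moment": the same for the moment, N m; "finger_gap": finger opening in mm; "finger_force": force on a finger pad.
Only numpy, scipy, OpenCV 4.12 (cv2) and the standard library are available. Lean on these libraries where they do the work, as an engineer would, in place of code of your own. Each camera call takes 0.05 s, during which the arm holds its last target. There are 200 camera calls.

## Task

With the brush, sweep the three dark broken pieces off the glowing inspection bed into the yellow trough at its end (do not touch the pieces with the gripper), then stand the brush back on the bench on its bristles, clear of the bed, and let go of it. Then lift the dark sample tray by its orange grip, keeping it near level so that the loose white ball stays in its ring pocket, and bring the ball over the middle of the glowing window. Finish while still holding the tray there, level and still, with its underside about 80 mm above the window, leaving the bottle, the wafer cassette and the jar where they are.

Things in the scene. Friction and masses are not known exactly. Their poses are not given: they have to be found in the camera images.
- station: Fixed black inspection bed; origin on the bench under the window's middle. Local +x: sweeping direction, towards the trough. Flat bed top 34 mm above the bench, local x -90 to +80 mm, open at -x, then a sheer drop into the trough. A fence 8 mm thick along each side of bed and trough: inner faces at local y -54 and +54 mm, tops 42 mm above the bench.
- window (a point): Middle of the glowing window (124 x 100 mm), on the bed's top face, 34 mm above the bench; axes as station.
- trough (a point): Middle of the yellow scrap trough's floor, 4 mm above the bench, 110 mm along local +x from the window's middle; trough inside 60 mm long (local x), 108 mm wide, floor 30 mm below the bed; its end wall's top is 50 mm above the bench. Axes as station.
- brush: Loose block brush, about 140 g (varies), standing on its bristles; origin under their middle. White stiff bristles 20 mm (local x) by 96 mm (local y), 32 mm high; blue block 26 x 100 mm up to 45 mm; blue upright grip 14 mm thick (local x), 40 mm long (local y), from 45 to 96 mm high. Sweep along its local x; its y must lie across the channel.
- brush_grip (a point): Middle of the brush's upright grip, 76 mm above the brush's origin; close the fingers along the brush's local x (14 mm). Axes as brush.
- tray: Loose dark steel sample tray, about 250 g (varies), origin under its middle; plate 156 mm (local x) by 84 mm (local y), 6 mm thick; orange upright grip fin at its middle, 34 mm long (local x), 12 mm thick (local y), up to 70 mm above the underside. Ring pocket on the +x half; flat green coupons and a low bar (14 mm high, at x -30 mm) on the -x half.
- tray_grip (a point): On the tray's grip fin, 48 mm above the tray's underside; close the fingers along the tray's local y (12 mm). Axes as tray.
- pocket (a point): Middle of the pocket's floor, 50 mm along the tray's local +x, 6 mm above its underside. The brass ring has 38 mm inner and 48 mm outer diameter and is 4 mm high. Axes as tray.
- ball_center (a point): Centre of the loose white ceramic ball, 30 mm diameter, 55 g, lying in the pocket with about 9 mm of play to each side; it rolls over the ring if the tray is tipped steeply or jerked. Centre 15 mm above the pocket floor.
- chip_a_mid (a point): Middle of a dark broken piece, 22 x 18 x 16 mm, 20 g, lying loose on the bed.
- chip_b_mid (a point): Middle of a dark broken piece, about 22 mm across, 17 mm high, 18 g, loose on the bed.
- chip_c_mid (a point): Middle of a dark broken piece with a step on top, 18 x 20 mm, 18 mm high, 22 g, loose on the bed.
- bottle: White bottle with blue cap, 56 mm diameter, 150 mm high, a bystander; origin under its middle.
- cassette: Black open wafer cassette, 70 x 110 mm, 72 mm high, a bystander; origin under its middle.
- jar: Small amber jar, 40 mm diameter, 45 mm high, a bystander between robot and bed; origin under its middle.
Not all that is in view belongs to the job. Of the things shaped like the part that bears ball_center, the white one is meant.

How it is judged:
By the outcome, as a careful person would: the job done as asked, in the order asked, and still so for the second after the job is handed in, while the arm keeps its last pose, push and grip.
It also fails if it takes over 72 s, if anything falls off the work surface, if the arm or the gripper's body presses on something with over 40 N, if the wrist force passes 120 N, or if a joint passes its speed limit or range.

## Working session

There is one attempt and no reset: what is moved stays moved. The work goes in short steps, Python scripts to look and compute and a tool call to move; the robot and the scene stay as the last step left them, time stands still between calls to the robot, and variables do not carry over. Pictures are saved under pics/ and viewed, at most 11 in all, crops included, and the job is handed in when it is done.

Besides the shell and the picture viewer there is one more tool, called after "Call:" in YAML: its name, and indented under it one key for each argument. servo_tool: Moves the arm, as the interface text tells. Its arguments: {"type":"object","properties":{"motion":{"type":"array","items":{"type":"object","properties":{"wx":{"type":"number"},"wy":{"type":"number"},"wz":{"type":"number"},"dx":{"type":"number"},"dy":{"type":"number"},"dz":{"type":"number"},"fingers":{"type":"number"}}}},"newtons":{"type":"number"}},"required":["motion"]}

```bash
mkdir -p pics; cat > h.py <<'E'
from cell import *
import numpy as np, cv2
from scipy.spatial.transform import Rotation as Rn
def ray(c,px):
    R=np.array(c["R"]);t=np.array(c["t"])
    d=R.T@np.array([(px[0]-c["cx"])/c["fx"],(px[1]-c["cy"])/c["fy"],1]);o=-R.T@t
    return o,d/np.linalg.norm(d)
def atz(c,px,z):
    o,d=ray(c,px);return o+d*(z-o[2])/d[2]
def tri(c1,p1,c2,p2):
    o1,d1=ray(c1,p1);o2,d2=ray(c2,p2)
    A=np.stack([d1,-d2],1);s=np.linalg.lstsq(A,o2-o1,rcond=None)[0]
    a=o1+s[0]*d1;b=o2+s[1]*d2
    return (a+b)/2,np.linalg.norm(a-b)
def proj(c,X):
    v=np.array(c["R"])@np.array(X)+np.array(c["t"]);return [c["fx"]*v[0]/v[2]+c["cx"],c["fy"]*v[1]/v[2]+c["cy"]]
def save(c,n,crop=None,s=1):
    im=c["image"][...,::-1]
    if crop: im=im[crop[1]:crop[3],crop[0]:crop[2]]
    cv2.imwrite("pics/"+n,cv2.resize(im,None,fx=s,fy=s,interpolation=cv2.INTER_CUBIC))
E
python3 - <<'E'
from h import *
np.set_printoptions(precision=1,suppress=True)
s=camera("scene");t=camera("top")
save(s,"s0.png",None,1.5);save(t,"t0.png",None,1.5)
print(read_state())
for c in (s,t): print(c["fx"],-np.array(c["R"]).T@np.array(c["t"]),np.array(c["R"]).tolist())
for q in ["station","brush","brush_grip","tray","tray_grip","pocket","ball_center","chip_a_mid","bottle","cassette","jar"]:
    for n,c in (("s",s),("t",t)):
        print(q,n,[(np.round(d["location"]).tolist(),round(d["conf"],2)) for d in spot_in(q,c)][:6])
E
```

```text
{'clock': 0.1, 'joints': array([ 1.1,  0.3,  1.5, -0. ,  1.3, -0.1]), 'qd': array([-0., -0., -0.,  0.,  0.,  0.]), 'effort': array([  0. , -53.3, -35.3,   0.1,   0. ,  -0. ]), 'eef_pos': array([236.1, 496.5, 204.9]), 'eef_rot': array([-3.1, -0. ,  2.7]), 'wrist_force': array([ 0. , -0.5, -0. ]), 'moment': array([-0. ,  0.1,  0. ]), 'finger_force': 0.0, 'finger_gap': 94.13799150035432}
365.70018489709895 [1042.3  227.9  737.6] [[-0.3711764387237118, 0.9284144759197579, -0.01657142839419038], [0.7389775267184636, 0.2845398827972144, -0.6106957262850381], [-0.5622635203722941, -0.23892177799520195, -0.7916919335563336]]
401.7957466489199 [ 510.1    5.2 1036.9] [[-0.01465240891213367, -0.999880579559099, -0.0049125893001065336], [-0.9966693048733349, 0.01499918124726517, -0.08015810180646096], [0.08022221410790717, 0.003721717677576677, -0.9967700563224968]]
station s [([252.0, 222.0], 0.74), ([259.0, 202.0], 0.37)]
station t [([244.0, 178.0], 0.75)]
brush s []
brush t [([388.0, 214.0], 0.71)]
brush_grip s [([144.0, 148.0], 0.71)]
brush_grip t [([393.0, 212.0], 0.9)]
tray s [([386.0, 233.0], 0.96), ([106.0, 221.0], 0.5)]
tray t [([127.0, 213.0], 0.85)]
tray_grip s [([388.0, 236.0], 0.75)]
tray_grip t [([132.0, 213.0], 0.98)]
pocket s [([385.0, 234.0], 0.71), ([145.0, 148.0], 0.51)]
pocket t [([136.0, 213.0], 0.78)]
ball_center s [([394.0, 251.0], 0.5), ([396.0, 287.0], 0.45)]
ball_center t []
chip_a_mid s [([271.0, 208.0], 0.39)]
chip_a_mid t [([233.0, 190.0], 0.49)]
bottle s [([375.0, 308.0], 0.88), ([276.0, 206.0], 0.4)]
bottle t [([129.0, 127.0], 0.98), ([131.0, 215.0], 0.67), ([200.0, 270.0], 0.29)]
cassette s [([106.0, 220.0], 0.97)]
cassette t [([369.0, 122.0], 0.83), ([132.0, 215.0], 0.57)]
jar s [([329.0, 164.0], 0.73)]
jar t [([200.0, 268.0], 0.53)]
```

View pics/s0.png

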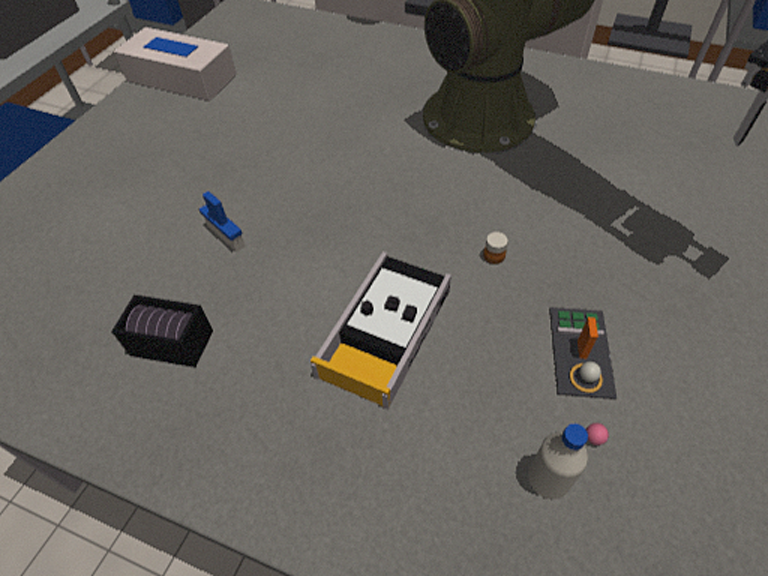

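View pics/t0.png

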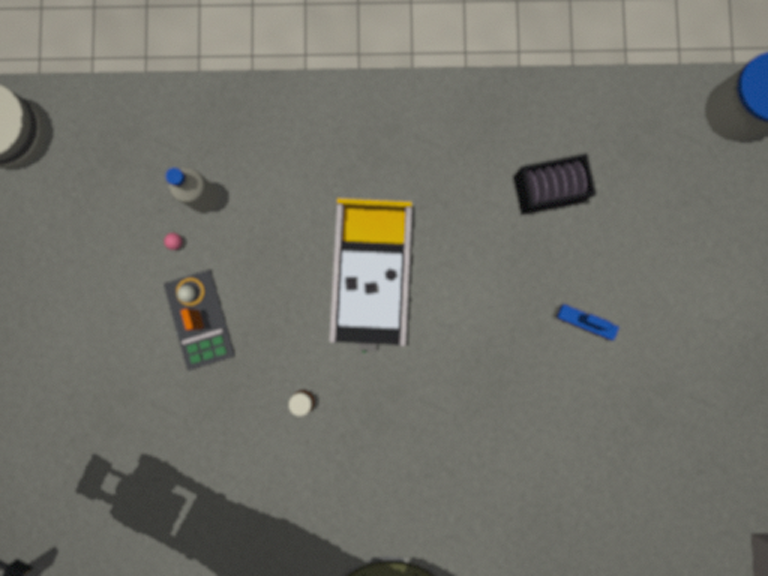

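The white ball is at top (124,195) / scene (393,248), in the tray's brass ring. The pink ball on the bench, top (116,161) / scene (398,290), is the look-alike, so the white one is meant. The brush is at top (392,214) / scene (145,148). The three chips lie on the window at top (234,189), (247,192) and (260,183). I'll fit the poses by silhouette in both views.

```bash
cat > fit.py <<'E'
from h import *
from scipy.optimize import minimize
def box(x0,x1,y0,y1,z0,z1): return np.array([[x,y,z] for x in(x0,x1) for y in(y0,y1) for z in(z0,z1)],float)
BL=[box(-13,13,-50,50,32,45),box(-7,7,-20,20,45,96)]
TR=[box(-78,78,-42,42,0,6),box(-17,17,-6,6,6,70),box(35,65,-15,15,10,30)]
WI=[box(-62,62,-50,50,34,34)]
def sil(c,parts,p,S=4):
    m=np.zeros((384*S,512*S),np.uint8);R=Rn.from_euler("z",p[2]).as_matrix()
    for b in parts:
        w=b@R.T+[p[0],p[1],p[3] if len(p)>3 else 0]
        px=np.array([proj(c,v) for v in w],np.float32)
        cv2.fillConvexPoly(m,cv2.convexHull(((px+.5)*S).astype(np.int32)),255)
    return cv2.resize(m,(512,384),interpolation=cv2.INTER_AREA)/255.
def fit(parts,views,p0,sz=True):
    sc=np.array([10,10,.15,10])[:len(p0)]
    f=lambda q:sum(np.abs(sil(c,parts,np.array(p0)+q*sc)-m).sum()/m.sum() for c,m in views)
    n=len(p0);best=None
    for k in range(2):
        x0=np.zeros(n) if best is None else best.x
        best=minimize(f,x0,method="Nelder-Mead",options=dict(initial_simplex=np.vstack([x0,x0+np.eye(n)*(1 if k==0 else .3)]),maxfev=150))
    return np.array(p0)+best.x*sc,best.fun
def near(m,px,r):
    yy,xx=np.mgrid[:384,:512];return m&((xx-px[0])**2+(yy-px[1])**2<r*r)
def blue(c):
    h=cv2.cvtColor(c["image"],cv2.COLOR_RGB2HSV);return (h[...,0]>100)&(h[...,0]<130)&(h[...,1]>120)&(h[...,2]>40)
def white(c,th=190): return c["image"].min(2)>th
def fill(m):
    m=m.astype(np.uint8)
    cs=cv2.findContours(m,cv2.RETR_EXTERNAL,cv2.CHAIN_APPROX_NONE)[0];b=max(cs,key=cv2.contourArea)
    o=np.zeros_like(m);cv2.fillPoly(o,[cv2.convexHull(b)],1);return o.astype(bool)
E
python3 - <<'E'
from fit import *
np.set_printoptions(precision=2,suppress=True)
s=camera("scene");t=camera("top")
p=lambda x:np.round(x,2)
bs=near(blue(s),(147,147),30);bt=near(blue(t),(392,214),35)
g=atz(t,(392,214),45);print("brush0",g)
for v in ([(s,bs),(t,bt)],[(t,bt)],[(s,bs)]):
    for y in (2.8,):
        a,e=fit(BL,v,[g[0],g[1],1.57-np.arctan2(50,17) if 0 else -0.25]);print("brush",p(a),e)
print("brush with z",fit(BL,[(s,bs),(t,bt)],[g[0],g[1],-.25,0.]))
ws=fill(near(white(s),(262,207),75));wt=fill(near(white(t,180),(247,193),50))
g=atz(t,(247,193),34);print(g,ws.sum(),wt.sum())
print("win",fit(WI,[(s,ws),(t,wt)],[g[0],g[1],0.,0.]),fit(WI,[(t,wt)],[g[0],g[1],0.]),fit(WI,[(s,ws)],[g[0],g[1],0.]))
ms=trace("tray",s);mt=trace("tray",t)
for d in ms+mt: print(d["location"],d["conf"],d["pixels"].sum())
ms=ms[0]["pixels"];mt=mt[0]["pixels"]
g=atz(t,(132,213),3)
for v in ([(s,ms),(t,mt)],[(t,mt)],[(s,ms)]): print("tray",fit(TR,v,[g[0],g[1],.2]))
print("tray z",fit(TR,[(s,ms),(t,mt)],[g[0],g[1],.2,0.]))
for n,z in (("bottle",75),("cassette",36),("jar",22)):
    a=spot_in(n,s);b=spot_in(n,t);print(n,tri(s,a[0]["location"],t,b[0]["location"]))
E
```

```text
brush0 [ 513.15 -331.2    45.  ]
brush [ 513.33 -332.18   -0.42] 0.4250810843889603
brush [ 512.93 -330.9    -0.37] 0.17264261313117132
brush [ 515.77 -331.9    -0.49] 0.17812971342383108
brush with z (array([ 511.5 , -335.45,   -0.44,   -7.54]), np.float64(0.3534613661877455))
[570.84  24.77  34.  ] 1763 1902
win (array([572.33,  26.09,  -0.06,  -2.78]), np.float64(0.07796289655534874)) (array([572.2 ,  26.59,  -0.06]), np.float64(0.049700006185439474)) (array([574.58,  25.85,  -0.05]), np.float64(0.031107848698186023))
[386.4, 234.3] 0.91 1958
[130.8, 214.8] 0.78 1877
tray (array([528.18, 320.44,   0.28]), np.float64(0.2505047407062301))
tray (array([527.23, 320.29,   0.29]), np.float64(0.09506408850167665))
tray (array([529.87, 320.12,   0.27]), np.float64(0.14958040417392698))
tray z (array([527.74, 321.34,   0.28,  -4.41]), np.float64(0.2332815229485219))
bottle (array([738.97, 316.65,  52.61]), np.float64(7.526312750876406))
cassette (array([ 748.52, -284.2 ,   34.77]), np.float64(1.788191522091655))
jar (array([388.23, 140.23,  19.67]), np.float64(3.8036317502492167))
```

Call:
servo_tool:
  motion:
    - {"dx": -0.35,"dy": -0.35,"fingers": -1}
    - {"dx": -0.7,"dy": -0.7,"fingers": -1}
    - {"dx": -1,"dy": -1,"fingers": -1}
    - {"dx": -1,"dy": -1,"fingers": -1}

```text
schema error: expected keys wx, wy, wz, dx, dy, dz, fingers
```

```bash
cat >> h.py <<'E'
def delta(P,yaw=None):
    """remaining shift (units 100mm) in tool axes and turn (units 2rad) to world TCP P, tool down at yaw"""
    s=read_state();R=Rn.from_euler("xyz",s["eef_rot"]);d=R.inv().apply(np.array(P)-s["eef_pos"])/100
    w=np.zeros(3) if yaw is None else (R.inv()*Rn.from_euler("xyz",[np.pi,0,yaw])).as_rotvec()/2
    print("t",round(s["clock"],2),"pos",s["eef_pos"].round(1),"rot",s["eef_rot"].round(3),"F",s["wrist_force"].round(1),"gap",round(s["finger_gap"],1),round(s["finger_force"],1));print("d",d.round(3),"w",w.round(3))
E
python3 -c "
from h import *
delta([513.5,-332,150],1.16)"
```

```text
t 1.7 pos [236.1 496.7 205.4] rot [-3.142  0.     2.698] F [-0.8 -0.2  1. ] gap 94.1 0.0
d [-6.063 -6.293  0.555] w [-0.     0.     0.769]
```

Call:
servo_tool:
  motion:
    - {"wx": 0,"wy": 0,"wz": 0,"dx": -0.35,"dy": -0.35,"dz": 0,"fingers": -1}
    - {"wx": 0,"wy": 0,"wz": 0,"dx": -0.7,"dy": -0.7,"dz": 0,"fingers": -1}
    - {"wx": 0,"wy": 0,"wz": 0,"dx": -1,"dy": -1,"dz": 0,"fingers": -1}
    - {"wx": 0,"wy": 0,"wz": 0,"dx": -1,"dy": -1,"dz": 0,"fingers": -1}

```text
clock: 2.1
eef_pos: [284.6, 360.4, 205.8]
eef_rot: [3.141, 0.001, 2.695]
wrist_force: [-0.1, -0.3, 0.0]
finger_gap: 94.4
finger_force: 0.0
```

```bash
python3 -c "
from h import *
delta([513.5,-332,150],1.16)"
```

```text
t 2.1 pos [284.6 360.4 205.8] rot [3.141e+00 1.000e-03 2.695e+00] F [-0.1 -0.3  0. ] gap 94.4 0.0
d [-5.056 -5.255  0.56 ] w [0.    0.    0.767]
```

Works as expected. I'll chain five more of the same.

Call:
servo_tool:
  motion:
    - {"wx": 0,"wy": 0,"wz": 0,"dx": -0.35,"dy": -0.35,"dz": 0,"fingers": -1}
    - {"wx": 0,"wy": 0,"wz": 0,"dx": -0.7,"dy": -0.7,"dz": 0,"fingers": -1}
    - {"wx": 0,"wy": 0,"wz": 0,"dx": -1,"dy": -1,"dz": 0,"fingers": -1}
    - {"wx": 0,"wy": 0,"wz": 0,"dx": -1,"dy": -1,"dz": 0,"fingers": -1}

```text
clock: 2.5
eef_pos: [332.1, 227.6, 205.7]
eef_rot: [3.141, 0.001, 2.694]
wrist_force: [-0.9, 0.6, -0.5]
finger_gap: 93.7
finger_force: 0.0
```

Call:
servo_tool:
  motion:
    - {"wx": 0,"wy": 0,"wz": 0,"dx": -0.35,"dy": -0.35,"dz": 0,"fingers": -1}
    - {"wx": 0,"wy": 0,"wz": 0,"dx": -0.7,"dy": -0.7,"dz": 0,"fingers": -1}
    - {"wx": 0,"wy": 0,"wz": 0,"dx": -1,"dy": -1,"dz": 0,"fingers": -1}
    - {"wx": 0,"wy": 0,"wz": 0,"dx": -1,"dy": -1,"dz": 0,"fingers": -1}

```text
clock: 2.9
eef_pos: [379.6, 94.5, 205.6]
eef_rot: [-3.142, 0.001, 2.693]
wrist_force: [-0.2, 0.5, -0.1]
finger_gap: 94.1
finger_force: 0.0
```

Call:
servo_tool:
  motion:
    - {"wx": 0,"wy": 0,"wz": 0,"dx": -0.35,"dy": -0.35,"dz": 0,"fingers": -1}
    - {"wx": 0,"wy": 0,"wz": 0,"dx": -0.7,"dy": -0.7,"dz": 0,"fingers": -1}
    - {"wx": 0,"wy": 0,"wz": 0,"dx": -1,"dy": -1,"dz": 0,"fingers": -1}
    - {"wx": 0,"wy": 0,"wz": 0,"dx": -1,"dy": -1,"dz": 0,"fingers": -1}

```text
clock: 3.3
eef_pos: [427.0, -38.3, 205.2]
eef_rot: [-3.141, -0.0, 2.695]
wrist_force: [-0.7, 0.8, 0.4]
finger_gap: 94.1
finger_force: 0.0
```

Call:
servo_tool:
  motion:
    - {"wx": 0,"wy": 0,"wz": 0,"dx": -0.35,"dy": -0.35,"dz": 0,"fingers": -1}
    - {"wx": 0,"wy": 0,"wz": 0,"dx": -0.7,"dy": -0.7,"dz": 0,"fingers": -1}
    - {"wx": 0,"wy": 0,"wz": 0,"dx": -1,"dy": -1,"dz": 0,"fingers": -1}
    - {"wx": 0,"wy": 0,"wz": 0,"dx": -1,"dy": -1,"dz": 0,"fingers": -1}

```text
clock: 3.7
eef_pos: [474.5, -171.1, 204.8]
eef_rot: [-3.141, -0.001, 2.696]
wrist_force: [-0.2, 0.3, -1.0]
finger_gap: 94.1
finger_force: 0.0
```

Call:
servo_tool:
  motion:
    - {"wx": 0,"wy": 0,"wz": 0.08,"dx": -0.35,"dy": -0.35,"dz": 0,"fingers": -0.7}
    - {"wx": 0,"wy": 0,"wz": 0.15,"dx": -0.7,"dy": -0.7,"dz": 0,"fingers": -0.5}
    - {"wx": 0,"wy": 0,"wz": 0.22,"dx": -1,"dy": -1,"dz": 0,"fingers": -0.3}
    - {"wx": 0,"wy": 0,"wz": 0.29,"dx": -1,"dy": -1,"dz": 0,"fingers": -0.3}
    - {"wx": 0,"wy": 0,"wz": 0.36,"dx": -1,"dy": -1,"dz": 0,"fingers": -0.3}
    - {"wx": 0,"wy": 0,"wz": 0.43,"dx": -1,"dy": -1,"dz": 0,"fingers": -0.3}
    - {"wx": 0,"wy": 0,"wz": 0.5,"dx": -1,"dy": -1,"dz": 0,"fingers": -0.3}
    - {"wx": 0,"wy": 0,"wz": 0.58,"dx": -1,"dy": -1,"dz": 0,"fingers": -0.3}
    - {"wx": 0,"wy": 0,"wz": 0.65,"dx": -1,"dy": -1,"dz": 0,"fingers": -0.3}
    - {"wx": 0,"wy": 0,"wz": 0.72,"dx": -1,"dy": -1,"dz": 0,"fingers": -0.3}

```text
clock: 4.7
eef_pos: [521.7, -300.0, 205.4]
eef_rot: [-3.141, -0.001, 1.253]
wrist_force: [0.0, 0.2, -0.7]
finger_gap: 60.9
finger_force: 0.0
```

```bash
python3 -c "
from h import *
delta([513.5,-332,150],1.16)
c=camera('top');save(c,'t1.png',(340,150,440,250),6)"
```

```text
t 4.7 pos [ 521.7 -300.   205.4] rot [-3.141e+00 -1.000e-03  1.253e+00] F [ 0.   0.2 -0.7] gap 60.9 0.0
d [-0.33   0.022  0.554] w [-0.    -0.     0.047]
```

Call:
servo_tool:
  motion:
    - {"wx": 0,"wy": 0,"wz": 0.046,"dx": -0.33,"dy": 0.02,"dz": 0,"fingers": -0.3}
    - {"wx": 0,"wy": 0,"wz": 0.046,"dx": -0.33,"dy": 0.02,"dz": 0.3,"fingers": -0.3}
    - {"wx": 0,"wy": 0,"wz": 0.046,"dx": -0.33,"dy": 0.02,"dz": 0.6,"fingers": -0.3}
    - {"wx": 0,"wy": 0,"wz": 0.046,"dx": -0.33,"dy": 0.02,"dz": 0.8,"fingers": -0.3}
    - {"wx": 0,"wy": 0,"wz": 0.046,"dx": -0.33,"dy": 0.02,"dz": 0.8,"fingers": -0.3}

```text
clock: 5.25
eef_pos: [512.1, -332.2, 122.7]
eef_rot: [-3.137, -0.001, 1.17]
wrist_force: [0.5, 0.4, 0.3]
finger_gap: 61.3
finger_force: 0.0
```

```bash
python3 -c "
from h import *
delta([513.5,-332,57],1.16)
c=camera('scene');save(c,'s1.png',(90,90,200,190),6)"
```

```text
t 5.25 pos [ 512.1 -332.2  122.7] rot [-3.137e+00 -1.000e-03  1.170e+00] F [0.5 0.4 0.3] gap 61.3 0.0
d [0.006 0.016 0.657] w [-0.002 -0.001  0.005]
```

View pics/s1.png

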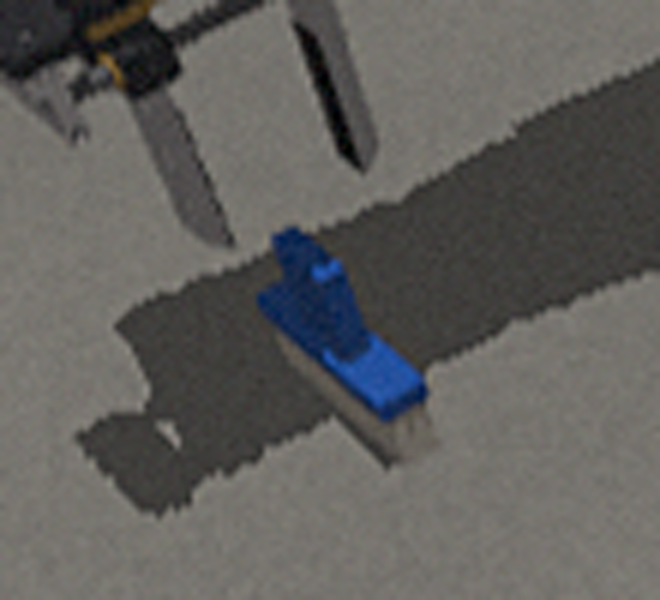

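The fingers straddle the brush's upright grip, whose top is near scene pixel (140,130). The closing line runs across its thin side, so I'll descend and grip.

Call:
servo_tool:
  motion:
    - {"wx": 0,"wy": 0,"wz": 0.005,"dx": 0,"dy": 0.01,"dz": 0.2,"fingers": -0.3}
    - {"wx": 0,"wy": 0,"wz": 0.005,"dx": 0,"dy": 0.01,"dz": 0.45,"fingers": -0.3}
    - {"wx": 0,"wy": 0,"wz": 0.005,"dx": 0,"dy": 0.01,"dz": 0.64,"fingers": -0.3}
    - {"wx": 0,"wy": 0,"wz": 0.005,"dx": 0,"dy": 0.01,"dz": 0.64,"fingers": 0}
    - {"wx": 0,"wy": 0,"wz": 0.005,"dx": 0,"dy": 0.01,"dz": 0.64,"fingers": 0.3}
    - {"wx": 0,"wy": 0,"wz": 0.005,"dx": 0,"dy": 0.01,"dz": 0.64,"fingers": 1}
    - {"wx": 0,"wy": 0,"wz": 0.005,"dx": 0,"dy": 0.01,"dz": 0.64,"fingers": 1}
    - {"wx": 0,"wy": 0,"wz": 0.005,"dx": 0,"dy": 0.01,"dz": 0.64,"fingers": 1}
    - {"wx": 0,"wy": 0,"wz": 0.005,"dx": 0,"dy": 0.01,"dz": 0.64,"fingers": 1}
  newtons: 35

```text
clock: 6.2
eef_pos: [513.2, -335.3, 61.9]
eef_rot: [3.141, 0.0, 1.156]
wrist_force: [-0.0, 0.2, -0.8]
finger_gap: 16.5
finger_force: 0.0
```

Call:
servo_tool:
  motion:
    - {"wx": 0,"wy": 0,"wz": 0,"dx": 0,"dy": 0,"dz": 0,"fingers": 1}
    - {"wx": 0,"wy": 0,"wz": 0,"dx": 0,"dy": 0,"dz": -0.1,"fingers": 1}
    - {"wx": 0,"wy": 0,"wz": 0,"dx": 0,"dy": 0,"dz": -0.4,"fingers": 1}
    - {"wx": 0,"wy": 0,"wz": 0,"dx": 0,"dy": 0,"dz": -0.7,"fingers": 1}
    - {"wx": 0,"wy": 0,"wz": 0,"dx": 0,"dy": 0,"dz": -0.8,"fingers": 1}
    - {"wx": 0,"wy": 0,"wz": 0,"dx": 0,"dy": 0,"dz": -0.8,"fingers": 1}

```text
clock: 6.8
eef_pos: [513.5, -335.5, 142.8]
eef_rot: [3.139, 0.001, 1.156]
wrist_force: [0.1, -0.7, -1.8]
finger_gap: 14.0
finger_force: 35.0
```

```bash
python3 - <<'E'
from fit import *
c=camera("scene");t=camera("top")
wy=-0.055; W=np.array([572.5,26,0]);R=Rn.from_euler("z",wy)
for q in ("chip_a_mid","chip_b_mid","chip_c_mid"):
    for n,cc in (("s",c),("t",t)):
        print(n,[(R.inv().apply(atz(cc,d["location"],42)-W).round(0)[:2].tolist(),round(d["conf"],2)) for d in spot_in(q,cc)])
delta(W+R.apply([-72,0,0])+[0,0,140],1.571+wy)
e=np.array(read_state()["eef_pos"]);ps=-0.41
bs=blue(c);px=proj(c,e-[0,0,10]);m=near(bs,px,40);print(px,m.sum())
print(e, fit(BL,[(c,m)],[e[0],e[1],read_state()["eef_rot"][2]-1.571]), )
px=proj(t,e-[0,0,10]);m=near(blue(t),px,40);print(px,m.sum())
E
```

```text
s []
t []
s [([40.0, -32.0], 0.6)]
t []
s [([14.0, -4.0], 0.65), ([142.0, 301.0], 0.22)]
t [([-66.0, 286.0], 0.75), ([1.0, -4.0], 0.56)]
t 7.2 pos [ 512.9 -335.1  140.7] rot [-3.14  -0.     1.156] F [ 0.3 -0.3 -1.8] gap 13.7 35.0
d [ 3.291 -1.584  0.01 ] w [-0.001 -0.    -0.18 ]
[np.float64(135.97368738688988), np.float64(119.59874276373684)] 356
[ 512.88281896 -335.06836493  140.70279128] (array([ 4.49443640e+02, -4.01127348e+02, -4.37064083e-01]), np.float64(0.2657193214364397))
[np.float64(406.68380181372993), np.float64(213.7853054724016)] 301
```

```bash
python3 - <<'E'
from fit import *
np.set_printoptions(precision=2,suppress=True)
c=camera("scene");t=camera("top");E=[]
wy=-0.055; W=np.array([572.5,26,0]);R=Rn.from_euler("z",wy)
for px in ((234,189),(247,192),(260,183)): print(R.inv().apply(atz(t,px,42)-W))
for px in ((244,205),(261,202),(273,209)): print(R.inv().apply(atz(c,px,42)-W))
for _ in range(3): E.append(read_state()["eef_pos"]);camera("top")
e=np.mean(E,0);print(np.array(E))
ms=near(blue(c),proj(c,e-[0,0,10]),40);mt=near(blue(t),proj(t,e-[0,0,10]),45)
p0=[e[0],e[1],-.415,e[2]-57]
for v in ([(c,ms),(t,mt)],[(c,ms)],[(t,mt)]): print(e,fit(BL,v,p0),fit(BL,v,p0[:3]) if 0 else "")
m=(c["image"][...,::-1]).copy()
o=sil(c,BL,p0)>.5; m[...,2][o&~ms]=255; m[...,1][ms&~o]=255
m2=(t["image"][...,::-1]).copy()
o=sil(t,BL,p0)>.5; m2[...,2][o&~mt]=255; m2[...,1][mt&~o]=255
cv2.imwrite("pics/o1.png",cv2.resize(np.hstack([m[60:180,80:200],m2[150:270,340:460]]),None,fx=3.2,fy=3.2,interpolation=cv2.INTER_NEAREST))
E
```

```text
[ 6.59 31.16 42.  ]
[ 0.42 -1.4  42.  ]
[ 24.1  -32.75  42.  ]
[ 28.91 -32.97  42.  ]
[ 4.69 -0.36 42.  ]
[11.44 33.53 42.  ]
[[ 512.97 -335.15  141.05]
 [ 513.01 -335.17  141.19]
 [ 513.05 -335.19  141.33]]
[ 513.01 -335.17  141.19] (array([ 513.86, -332.84,   -0.42,   72.95]), np.float64(1.395014261388295)) 
[ 513.01 -335.17  141.19] (array([ 517.5 , -329.58,   -0.47,   80.01]), np.float64(0.410266578541529)) 
[ 513.01 -335.17  141.19] (array([ 525.52, -314.21,   -0.27,   47.53]), np.float64(0.8050232802150961))
```

View pics/o1.png

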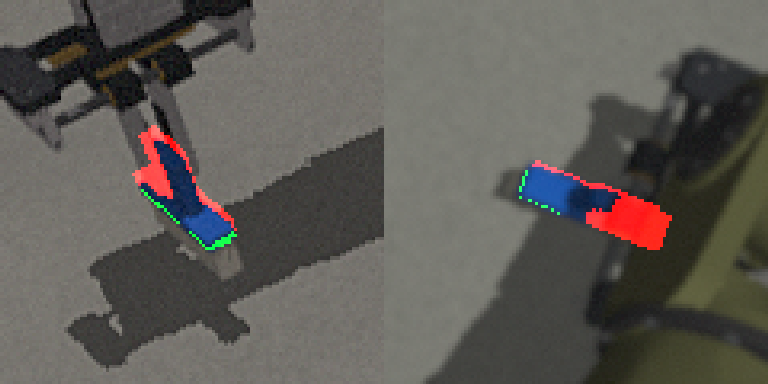

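```bash
cat >> h.py <<'E'
wy=-0.055; W=np.array([572.5,26,0]);RS=Rn.from_euler("z",wy)
def st(x,y,z): return W+RS.apply([x,y,0])+[0,0,z]
E
python3 -c "
from h import *
delta(st(-50,-3,141),1.571+wy)"
```

```text
t 7.45 pos [ 513.  -335.2  141.4] rot [-3.141  0.     1.156] F [ 0.8 -0.3 -2.2] gap 13.9 35.0
d [ 3.341 -1.37   0.004] w [-0.   -0.   -0.18]
```

Call:
servo_tool:
  motion:
    - {"wx": 0,"wy": 0,"wz": 0,"dx": 0.15,"dy": -0.06,"dz": 0,"fingers": 1}
    - {"wx": 0,"wy": 0,"wz": 0,"dx": 0.4,"dy": -0.16,"dz": 0,"fingers": 1}
    - {"wx": 0,"wy": 0,"wz": 0,"dx": 0.7,"dy": -0.28,"dz": 0,"fingers": 1}
    - {"wx": 0,"wy": 0,"wz": 0,"dx": 1,"dy": -0.4,"dz": 0,"fingers": 1}

```text
clock: 7.85
eef_pos: [516.6, -225.7, 141.4]
eef_rot: [3.142, -0.0, 1.156]
wrist_force: [0.6, 0.5, -1.9]
finger_gap: 13.9
finger_force: 35.0
```

Call:
servo_tool:
  motion:
    - {"wx": 0,"wy": 0,"wz": 0,"dx": 0.3,"dy": -0.12,"dz": 0,"fingers": 1}
    - {"wx": 0,"wy": 0,"wz": 0,"dx": 0.6,"dy": -0.24,"dz": 0,"fingers": 1}
    - {"wx": 0,"wy": 0,"wz": 0,"dx": 0.9,"dy": -0.36,"dz": 0,"fingers": 1}
    - {"wx": 0,"wy": 0,"wz": 0,"dx": 1,"dy": -0.4,"dz": 0,"fingers": 1}

```text
clock: 8.25
eef_pos: [520.3, -116.9, 141.7]
eef_rot: [3.142, -0.0, 1.158]
wrist_force: [0.2, -0.4, -1.4]
finger_gap: 14.1
finger_force: 35.0
```

Call:
servo_tool:
  motion:
    - {"wx": 0,"wy": 0,"wz": -0.05,"dx": 0.2,"dy": -0.08,"dz": 0,"fingers": 1}
    - {"wx": 0,"wy": 0,"wz": -0.11,"dx": 0.5,"dy": -0.2,"dz": 0,"fingers": 1}
    - {"wx": 0,"wy": 0,"wz": -0.16,"dx": 0.8,"dy": -0.32,"dz": 0,"fingers": 1}
    - {"wx": 0,"wy": 0,"wz": -0.18,"dx": 1,"dy": -0.4,"dz": 0,"fingers": 1}
    - {"wx": 0,"wy": 0,"wz": -0.18,"dx": 1,"dy": -0.4,"dz": 0,"fingers": 1}
    - {"wx": 0,"wy": 0,"wz": -0.18,"dx": 1,"dy": -0.4,"dz": 0,"fingers": 1}

```text
clock: 8.85
eef_pos: [524.2, -12.3, 141.5]
eef_rot: [3.141, 0.0, 1.516]
wrist_force: [-0.0, -0.3, -1.1]
finger_gap: 13.5
finger_force: 35.0
```

```bash
python3 -c "
from h import *
delta(st(-50,-3,96),1.571+wy)"
```

```text
t 8.85 pos [524.2 -12.3 141.5] rot [3.141 0.    1.516] F [-0.  -0.3 -1.1] gap 13.5 35.0
d [ 0.379 -0.038  0.455] w [ 0.  0. -0.]
```

Call:
servo_tool:
  motion:
    - {"wx": 0,"wy": 0,"wz": 0,"dx": 0.2,"dy": -0.04,"dz": 0,"fingers": 1}
    - {"wx": 0,"wy": 0,"wz": 0,"dx": 0.38,"dy": -0.04,"dz": 0.1,"fingers": 1}
    - {"wx": 0,"wy": 0,"wz": 0,"dx": 0.38,"dy": -0.04,"dz": 0.3,"fingers": 1}
    - {"wx": 0,"wy": 0,"wz": 0,"dx": 0.38,"dy": -0.04,"dz": 0.3,"fingers": 1}
    - {"wx": 0,"wy": 0,"wz": 0,"dx": 0.38,"dy": -0.04,"dz": 0.3,"fingers": 1}

```text
clock: 9.35
eef_pos: [522.4, 25.0, 111.7]
eef_rot: [-3.141, 0.0, 1.514]
wrist_force: [-0.4, -0.2, -1.1]
finger_gap: 13.7
finger_force: 35.0
```

```bash
python3 - <<'E'
from fit import *
c=camera("scene")
delta(st(-50,-3,96),1.571+wy)
e=read_state()["eef_pos"]
o=RS.inv().apply(e-W)
m=near(blue(c),proj(c,e),45)
for y in (0,3,6):
  print(y,fit(BL,[(c,m)],[*st(o[0],o[1]+y,0)[:2],wy,e[2]-61.3])[1], (lambda a:np.abs(a-m).sum()/m.sum())(sil(c,BL,[*st(o[0],o[1]+y,0)[:2],wy,e[2]-61.3])))
im=cv2.resize(c["image"][...,::-1][130:270,180:330],None,fx=4,fy=4,interpolation=cv2.INTER_CUBIC)
def pt(X): p=proj(c,X);return (int((p[0]+.5-180)*4),int((p[1]+.5-130)*4))
for y in (-54,54,-62,62): cv2.line(im,pt(st(-90,y,42)),pt(st(140,y,42)),(0,255,0) if abs(y)<60 else (0,255,255),1)
for y in (-48,48):
  for x in (-10,10): cv2.line(im,pt(st(o[0]+x,o[1]+3+y,e[2]-61.3)),pt(st(o[0]+x,o[1]+3+y,e[2]-30)),(0,0,255),1)
cv2.imwrite("pics/s2.png",im)
E
```

```text
t 9.4 pos [522.7  25.1 112.2] rot [3.141 0.    1.514] F [-0.9 -0.1 -1.5] gap 13.4 35.0
d [ 0.007 -0.003  0.162] w [ 0.     0.    -0.001]
0 0.5481595455083442 0.6125064110151102
3 0.5462421588353652 0.5804710616641022
6 0.5438434528741073 0.6099420049710025
```

View pics/s2.png

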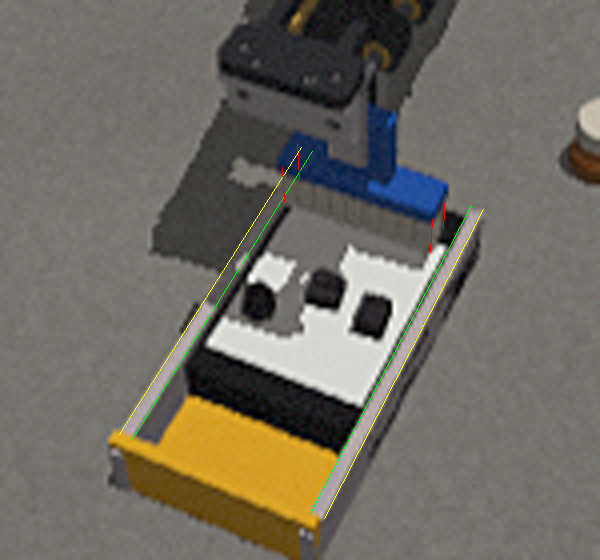

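Call:
servo_tool:
  motion:
    - {"wx": 0,"wy": 0,"wz": 0,"dx": 0.01,"dy": 0,"dz": 0.08,"fingers": 1}
    - {"wx": 0,"wy": 0,"wz": 0,"dx": 0.01,"dy": 0,"dz": 0.13,"fingers": 1}
    - {"wx": 0,"wy": 0,"wz": 0,"dx": 0.01,"dy": 0,"dz": 0.15,"fingers": 1}
    - {"wx": 0,"wy": 0,"wz": 0,"dx": 0.01,"dy": 0,"dz": 0.15,"fingers": 1}
    - {"wx": 0,"wy": 0,"wz": 0,"dx": 0.01,"dy": 0,"dz": 0.15,"fingers": 1}

```text
clock: 9.9
eef_pos: [522.4, 26.9, 96.6]
eef_rot: [3.141, 0.0, 1.516]
wrist_force: [1.1, -0.2, -1.1]
finger_gap: 13.7
finger_force: 35.0
```

```bash
python3 - <<'E'
from fit import *
for _ in range(3):
  camera("scene"); delta(st(80,-3,96),1.571+wy)
E
```

```text
t 9.95 pos [522.5  26.9  96.7] rot [ 3.141 -0.     1.516] F [ 0.2  0.  -1. ] gap 13.4 35.0
d [-0.011  1.3    0.007] w [ 0. -0. -0.]
t 10.0 pos [522.5  26.9  96.6] rot [ 3.141 -0.     1.516] F [ 0.2 -0.9 -0.9] gap 13.8 35.0
d [-0.011  1.3    0.007] w [ 0. -0. -0.]
t 10.05 pos [522.5  26.9  96.6] rot [3.141 0.    1.516] F [-0.3  0.1 -1.9] gap 14.1 35.0
d [-0.011  1.3    0.007] w [ 0.  0. -0.]
```

Call:
servo_tool:
  motion:
    - {"wx": 0,"wy": 0,"wz": 0,"dx": -0.01,"dy": 0.04,"dz": 0.01,"fingers": 1}
    - {"wx": 0,"wy": 0,"wz": 0,"dx": -0.01,"dy": 0.12,"dz": 0.01,"fingers": 1}
    - {"wx": 0,"wy": 0,"wz": 0,"dx": -0.01,"dy": 0.2,"dz": 0.01,"fingers": 1}
    - {"wx": 0,"wy": 0,"wz": 0,"dx": -0.01,"dy": 0.28,"dz": 0.01,"fingers": 1}
    - {"wx": 0,"wy": 0,"wz": 0,"dx": -0.01,"dy": 0.36,"dz": 0.01,"fingers": 1}
    - {"wx": 0,"wy": 0,"wz": 0,"dx": -0.01,"dy": 0.44,"dz": 0.01,"fingers": 1}
    - {"wx": 0,"wy": 0,"wz": 0,"dx": -0.01,"dy": 0.52,"dz": 0.01,"fingers": 1}
    - {"wx": 0,"wy": 0,"wz": 0,"dx": -0.01,"dy": 0.6,"dz": 0.01,"fingers": 1}
    - {"wx": 0,"wy": 0,"wz": 0,"dx": -0.01,"dy": 0.68,"dz": 0.01,"fingers": 1}
    - {"wx": 0,"wy": 0,"wz": 0,"dx": -0.01,"dy": 0.75,"dz": 0.01,"fingers": 1}

```text
clock: 11.05
eef_pos: [597.9, 21.7, 95.7]
eef_rot: [-3.141, 0.0, 1.516]
wrist_force: [-0.2, -0.3, 5.4]
finger_gap: 13.7
finger_force: 35.0
```

Call:
servo_tool:
  motion:
    - {"wx": 0,"wy": 0,"wz": 0,"dx": 0,"dy": 0.07,"dz": 0,"fingers": 1}
    - {"wx": 0,"wy": 0,"wz": 0,"dx": 0,"dy": 0.15,"dz": 0,"fingers": 1}
    - {"wx": 0,"wy": 0,"wz": 0,"dx": 0,"dy": 0.23,"dz": 0,"fingers": 1}
    - {"wx": 0,"wy": 0,"wz": 0,"dx": 0,"dy": 0.31,"dz": 0,"fingers": 1}
    - {"wx": 0,"wy": 0,"wz": 0,"dx": 0,"dy": 0.39,"dz": 0,"fingers": 1}
    - {"wx": 0,"wy": 0,"wz": 0,"dx": 0,"dy": 0.47,"dz": 0,"fingers": 1}
    - {"wx": 0,"wy": 0,"wz": 0,"dx": 0,"dy": 0.54,"dz": 0,"fingers": 1}
    - {"wx": 0,"wy": 0,"wz": 0,"dx": 0,"dy": 0.59,"dz": 0,"fingers": 1}
    - {"wx": 0,"wy": 0,"wz": 0,"dx": 0,"dy": 0.61,"dz": 0,"fingers": 1}
    - {"wx": 0,"wy": 0,"wz": 0,"dx": 0,"dy": 0.61,"dz": 0,"fingers": 1}

```text
clock: 12.05
eef_pos: [658.8, 18.4, 95.6]
eef_rot: [3.141, -0.0, 1.516]
wrist_force: [-2.9, -1.0, 5.9]
finger_gap: 13.6
finger_force: 35.0
```

```bash
python3 - <<'E'
from fit import *
c=camera("scene");save(c,"s3.png",(180,130,330,270),4)
delta(st(80,-3,96),1.571+wy)
E
```

```text
t 12.1 pos [658.7  18.4  95.6] rot [ 3.141 -0.     1.516] F [-2.6 -0.7  4.8] gap 13.8 35.0
d [-0.001 -0.065 -0.004] w [ 0. -0. -0.]
```

View pics/s3.png

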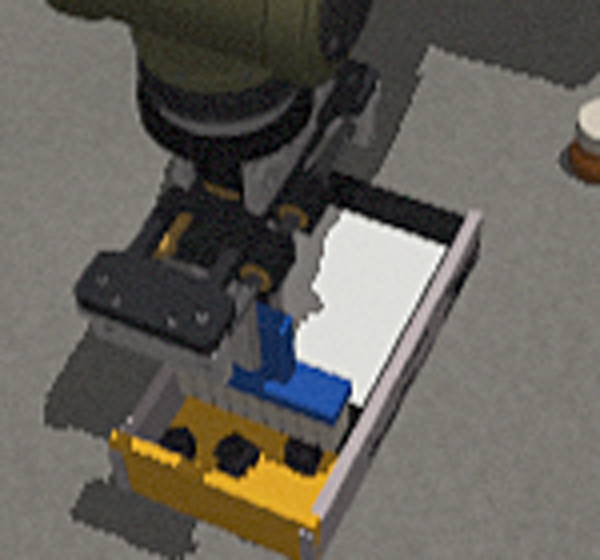

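All three chips lie in the yellow trough, at crop (178,443), (238,453) and (303,455). Next I'll lift the brush and set it down on the bench at about (560,-180).

Call:
servo_tool:
  motion:
    - {"wx": 0,"wy": 0,"wz": 0,"dx": 0,"dy": 0,"dz": -0.15,"fingers": 1}
    - {"wx": 0,"wy": 0,"wz": 0,"dx": 0,"dy": 0,"dz": -0.35,"fingers": 1}
    - {"wx": 0,"wy": 0,"wz": 0,"dx": 0,"dy": 0,"dz": -0.5,"fingers": 1}
    - {"wx": 0,"wy": 0,"wz": 0,"dx": -0.2,"dy": -0.1,"dz": -0.5,"fingers": 1}
    - {"wx": 0,"wy": 0,"wz": 0,"dx": -0.45,"dy": -0.2,"dz": -0.5,"fingers": 1}
    - {"wx": 0,"wy": 0,"wz": 0,"dx": -0.7,"dy": -0.3,"dz": -0.5,"fingers": 1}
    - {"wx": 0,"wy": 0,"wz": 0,"dx": -1,"dy": -0.43,"dz": -0.5,"fingers": 1}

```text
clock: 12.8
eef_pos: [609.6, -79.7, 146.1]
eef_rot: [3.141, 0.0, 1.517]
wrist_force: [0.1, -1.0, -1.6]
finger_gap: 13.8
finger_force: 35.0
```

Call:
servo_tool:
  motion:
    - {"wx": 0,"wy": 0,"wz": 0,"dx": -0.3,"dy": -0.13,"dz": 0,"fingers": 1}
    - {"wx": 0,"wy": 0,"wz": 0,"dx": -0.6,"dy": -0.26,"dz": 0,"fingers": 1}
    - {"wx": 0,"wy": 0,"wz": 0,"dx": -0.9,"dy": -0.4,"dz": 0,"fingers": 1}
    - {"wx": 0,"wy": 0,"wz": 0,"dx": -1,"dy": -0.43,"dz": 0.2,"fingers": 1}
    - {"wx": 0,"wy": 0,"wz": 0,"dx": -1,"dy": -0.43,"dz": 0.5,"fingers": 1}
    - {"wx": 0,"wy": 0,"wz": 0,"dx": -1,"dy": -0.43,"dz": 0.7,"fingers": 1}
    - {"wx": 0,"wy": 0,"wz": 0,"dx": -1,"dy": -0.43,"dz": 0.77,"fingers": 1}
    - {"wx": 0,"wy": 0,"wz": 0,"dx": -1,"dy": -0.43,"dz": 0.77,"fingers": 1}
    - {"wx": 0,"wy": 0,"wz": 0,"dx": -1,"dy": -0.43,"dz": 0.77,"fingers": 1}

```text
clock: 13.7
eef_pos: [562.0, -176.7, 69.8]
eef_rot: [3.14, 0.001, 1.516]
wrist_force: [1.1, 0.6, -1.5]
finger_gap: 13.8
finger_force: 35.0
```

```bash
python3 - <<'E'
from fit import *
camera("top")
delta([560,-180,62],1.571+wy)
E
```

```text
t 13.75 pos [ 562.  -176.8   69.9] rot [3.140e+00 1.000e-03 1.516e+00] F [ 0.3 -1.1 -0.4] gap 14.0 35.0
d [-0.033 -0.018  0.079] w [ 0.001  0.    -0.   ]
```

Call:
servo_tool:
  motion:
    - {"wx": 0,"wy": 0,"wz": 0,"dx": 0,"dy": 0,"dz": 0.03,"fingers": 1}
    - {"wx": 0,"wy": 0,"wz": 0,"dx": 0,"dy": 0,"dz": 0.06,"fingers": 1}
    - {"wx": 0,"wy": 0,"wz": 0,"dx": 0,"dy": 0,"dz": 0.08,"fingers": 1}
    - {"wx": 0,"wy": 0,"wz": 0,"dx": 0,"dy": 0,"dz": 0.085,"fingers": 1}
    - {"wx": 0,"wy": 0,"wz": 0,"dx": 0,"dy": 0,"dz": 0.085,"fingers": 1}
    - {"wx": 0,"wy": 0,"wz": 0,"dx": 0,"dy": 0,"dz": 0.085,"fingers": 1}

```text
clock: 14.35
eef_pos: [561.5, -176.6, 61.6]
eef_rot: [3.141, 0.0, 1.516]
wrist_force: [-6.8, 2.4, 14.3]
finger_gap: 13.7
finger_force: 35.0
```

Call:
servo_tool:
  motion:
    - {"wx": 0,"wy": 0,"wz": 0,"dx": 0,"dy": 0,"dz": -0.005,"fingers": 1}
    - {"wx": 0,"wy": 0,"wz": 0,"dx": 0,"dy": 0,"dz": -0.005,"fingers": 1}
    - {"wx": 0,"wy": 0,"wz": 0,"dx": 0,"dy": 0,"dz": -0.005,"fingers": 0.5}
    - {"wx": 0,"wy": 0,"wz": 0,"dx": 0,"dy": 0,"dz": -0.005,"fingers": 0.2}
    - {"wx": 0,"wy": 0,"wz": 0,"dx": 0,"dy": 0,"dz": -0.005,"fingers": -0.1}
    - {"wx": 0,"wy": 0,"wz": 0,"dx": 0,"dy": 0,"dz": -0.005,"fingers": -0.1}
    - {"wx": 0,"wy": 0,"wz": 0,"dx": 0,"dy": 0,"dz": -0.25,"fingers": -0.2}
    - {"wx": 0,"wy": 0,"wz": 0,"dx": 0,"dy": 0,"dz": -0.6,"fingers": -0.2}
    - {"wx": 0,"wy": 0,"wz": 0,"dx": 0,"dy": 0,"dz": -1,"fingers": -0.2}
    - {"wx": 0,"wy": 0,"wz": 0,"dx": 0,"dy": 0,"dz": -1,"fingers": -0.2}

```text
clock: 15.35
eef_pos: [563.2, -177.3, 165.4]
eef_rot: [3.134, 0.003, 1.516]
wrist_force: [0.6, -0.8, -0.2]
finger_gap: 56.2
finger_force: 0.0
```

```bash
python3 - <<'E'
from fit import *
c=camera("scene");save(c,"s4.png",None,1.5)
psi=.28
delta([528,320,180],psi+np.pi)
E
```

```text
t 15.4 pos [ 562.2 -176.9  162.4] rot [3.137e+00 1.000e-03 1.516e+00] F [-0.7 -0.3 -2. ] gap 56.2 0.0
d [ 4.943 -0.614 -0.186] w [ 0.001  0.003 -0.953]
```

View pics/s4.png

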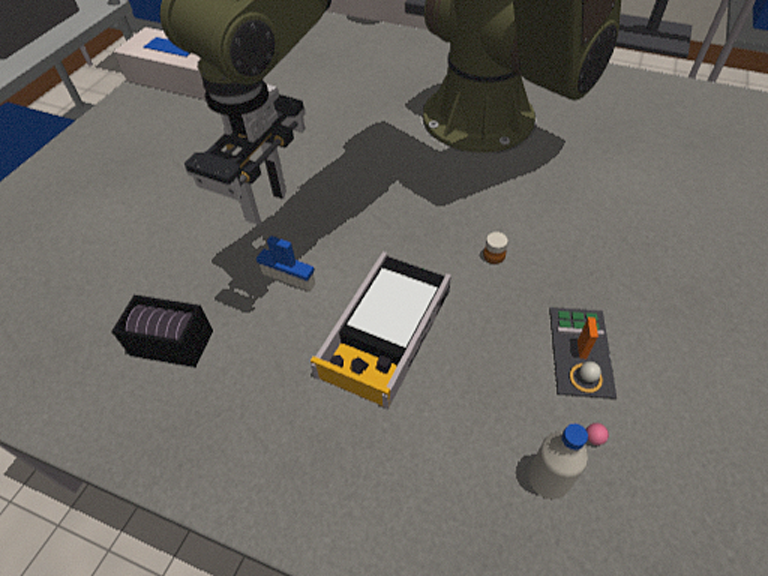

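The brush stands on its bristles near (190,177), clear of the bed. The bed is empty and the chips are in the trough. Now I'll refine the tray pose and confirm the ball in an enlarged crop.

```bash
python3 - <<'E'
from fit import *
np.set_printoptions(precision=2,suppress=True)
s=camera("scene");t=camera("top")
def orange(c):
    h=cv2.cvtColor(c["image"],cv2.COLOR_RGB2HSV);return (h[...,0]>3)&(h[...,0]<16)&(h[...,1]>130)&(h[...,2]>50)
FIN=[box(-17,17,-6,6,20,70)]
os_=near(orange(s),(391,225),20);ot=near(orange(t),(130,213),14);print(os_.sum(),ot.sum())
print("fin",fit(FIN,[(s,os_),(t,ot)],[528,320.,.28]),fit(FIN,[(s,os_),(t,ot)],[528,320.,.28,0.]))
ms=trace("tray",s)[0]["pixels"];mt=trace("tray",t)[0]["pixels"]
for v in ([(s,ms),(t,mt)],[(t,mt)],[(s,ms)]): print("tray",fit(TR,v,[528.,320.,.28]))
# plate only: dark+contents on top view, edges
a=s["image"][...,::-1].copy();b=t["image"][...,::-1].copy();S=6
def draw(c,im,x0,y0,p):
    im=cv2.resize(im[y0:y0+90,x0:x0+65],None,fx=S,fy=S,interpolation=cv2.INTER_CUBIC);R=Rn.from_euler("z",p[2])
    for q in ([[-78,-42,6],[78,-42,6],[78,42,6],[-78,42,6]],[[-17,-6,70],[17,-6,70],[17,6,70],[-17,6,70]]):
        px=[((np.array(proj(c,R.apply(v)+[p[0],p[1],0]))+.5-[x0,y0])*S).astype(int) for v in q]
        cv2.polylines(im,[np.array(px)],True,(0,255,255),1)
    return im
p=[528,320.3,.28]
cv2.imwrite("pics/tr.png",np.hstack([draw(s,a,355,190,p),draw(t,b,100,165,p)]))
E
```

```text
241 167
fin (array([528.11, 320.11,   0.15]), np.float64(0.44058166313211994)) (array([527.62, 321.11,   0.19,  -4.84]), np.float64(0.35734476860289677))
tray (array([529.85, 320.29,   0.26]), np.float64(8.97744876469705))
tray (array([1367.12,   50.74,  -13.86]), np.float64(1.0))
tray (array([529.95, 320.46,   0.28]), np.float64(0.09958023710930851))
```

View pics/tr.png

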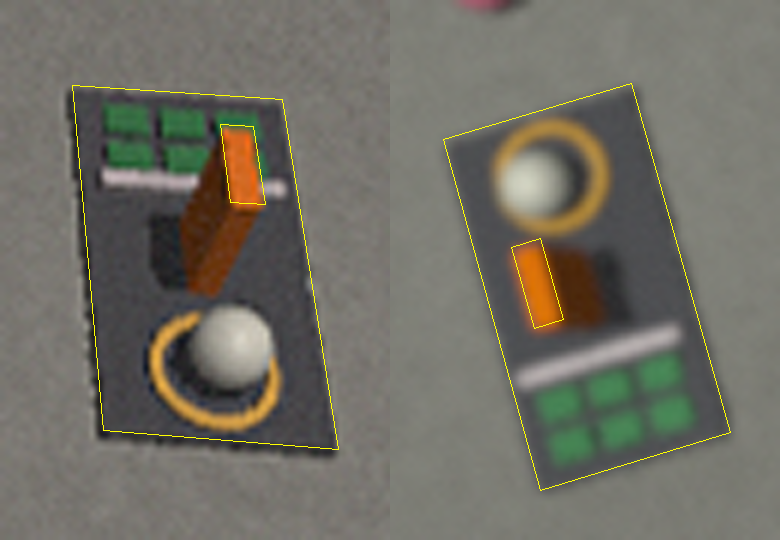

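The overlay fits the tray plate and fin top in both views. The white ball sits in the brass ring at scene (393,247), and the pink one lies outside on the bench. Moving over.

Call:
servo_tool:
  motion:
    - {"wx": 0,"wy": 0,"wz": 0,"dx": 0.3,"dy": -0.04,"dz": -0.05,"fingers": -0.2}
    - {"wx": 0,"wy": 0,"wz": 0,"dx": 0.65,"dy": -0.08,"dz": -0.1,"fingers": -0.2}
    - {"wx": 0,"wy": 0,"wz": 0,"dx": 1,"dy": -0.12,"dz": -0.15,"fingers": -0.2}

```text
clock: 15.9
eef_pos: [554.1, -75.0, 173.9]
eef_rot: [-3.14, -0.0, 1.515]
wrist_force: [0.0, 0.3, 0.8]
finger_gap: 56.2
finger_force: 0.0
```

Call:
servo_tool:
  motion:
    - {"wx": 0,"wy": 0,"wz": 0,"dx": 0.4,"dy": -0.05,"dz": 0,"fingers": -0.2}
    - {"wx": 0,"wy": 0,"wz": 0,"dx": 0.8,"dy": -0.1,"dz": 0,"fingers": -0.2}
    - {"wx": 0,"wy": 0,"wz": 0,"dx": 1,"dy": -0.13,"dz": 0,"fingers": -0.2}

```text
clock: 16.2
eef_pos: [546.5, 27.2, 173.9]
eef_rot: [-3.14, -0.0, 1.518]
wrist_force: [0.0, -0.9, 0.3]
finger_gap: 56.5
finger_force: 0.0
```

Call:
servo_tool:
  motion:
    - {"wx": 0,"wy": 0,"wz": 0,"dx": 0.4,"dy": -0.05,"dz": 0,"fingers": -0.2}
    - {"wx": 0,"wy": 0,"wz": 0,"dx": 0.8,"dy": -0.1,"dz": 0,"fingers": -0.2}
    - {"wx": 0,"wy": 0,"wz": 0,"dx": 1,"dy": -0.13,"dz": 0,"fingers": -0.2}

```text
clock: 16.5
eef_pos: [539.0, 127.6, 173.8]
eef_rot: [-3.14, 0.0, 1.517]
wrist_force: [-0.0, -0.4, 0.6]
finger_gap: 56.4
finger_force: 0.0
```

Call:
servo_tool:
  motion:
    - {"wx": 0,"wy": 0,"wz": 0,"dx": 0.4,"dy": -0.05,"dz": 0,"fingers": -0.2}
    - {"wx": 0,"wy": 0,"wz": 0,"dx": 0.8,"dy": -0.1,"dz": 0,"fingers": -0.2}
    - {"wx": 0,"wy": 0,"wz": 0,"dx": 1,"dy": -0.13,"dz": 0,"fingers": -0.2}

```text
clock: 16.8
eef_pos: [531.4, 228.2, 173.7]
eef_rot: [-3.14, 0.0, 1.518]
wrist_force: [0.2, 0.0, 0.2]
finger_gap: 56.4
finger_force: 0.0
```

Call:
servo_tool:
  motion:
    - {"wx": 0,"wy": 0,"wz": 0.07,"dx": 0.3,"dy": -0.04,"dz": 0,"fingers": -0.2}
    - {"wx": 0,"wy": 0,"wz": 0.14,"dx": 0.6,"dy": -0.08,"dz": 0,"fingers": -0.2}
    - {"wx": 0,"wy": 0,"wz": 0.21,"dx": 0.85,"dy": -0.1,"dz": 0,"fingers": -0.2}
    - {"wx": 0,"wy": 0,"wz": 0.28,"dx": 0.94,"dy": -0.11,"dz": 0,"fingers": -0.2}
    - {"wx": 0,"wy": 0,"wz": 0.35,"dx": 0.94,"dy": -0.11,"dz": 0,"fingers": -0.2}
    - {"wx": 0,"wy": 0,"wz": 0.42,"dx": 0.94,"dy": -0.11,"dz": 0,"fingers": -0.2}
    - {"wx": 0,"wy": 0,"wz": 0.49,"dx": 0.94,"dy": -0.11,"dz": 0,"fingers": -0.2}
    - {"wx": 0,"wy": 0,"wz": 0.56,"dx": 0.94,"dy": -0.11,"dz": 0,"fingers": -0.2}
    - {"wx": 0,"wy": 0,"wz": 0.618,"dx": 0.94,"dy": -0.11,"dz": 0,"fingers": -0.2}
    - {"wx": 0,"wy": 0,"wz": 0.618,"dx": 0.94,"dy": -0.11,"dz": 0,"fingers": -0.2}

```text
clock: 17.8
eef_pos: [526.2, 319.9, 173.7]
eef_rot: [3.141, 0.002, 0.278]
wrist_force: [0.4, -0.3, 0.3]
finger_gap: 56.3
finger_force: 0.0
```

```bash
python3 - <<'E'
from fit import *
camera("scene");delta([528.5,320.2,29],.28)
E
```

```text
t 17.85 pos [526.2 320.  173.9] rot [3.141e+00 2.000e-03 2.820e-01] F [-0.3  0.4 -0.4] gap 56.4 0.0
d [0.025 0.003 1.449] w [0.    0.001 0.001]
```

Call:
servo_tool:
  motion:
    - {"wx": 0,"wy": 0,"wz": 0,"dx": 0.025,"dy": 0,"dz": 0.2,"fingers": -0.2}
    - {"wx": 0,"wy": 0,"wz": 0,"dx": 0.025,"dy": 0,"dz": 0.5,"fingers": -0.2}
    - {"wx": 0,"wy": 0,"wz": 0,"dx": 0.025,"dy": 0,"dz": 0.8,"fingers": -0.2}
    - {"wx": 0,"wy": 0,"wz": 0,"dx": 0.025,"dy": 0,"dz": 1,"fingers": -0.2}

```text
clock: 18.25
eef_pos: [528.0, 320.3, 72.2]
eef_rot: [3.141, 0.003, 0.284]
wrist_force: [0.5, 0.3, 0.3]
finger_gap: 56.5
finger_force: 0.0
```

Call:
servo_tool:
  motion:
    - {"wx": 0,"wy": 0,"wz": 0,"dx": 0,"dy": 0,"dz": 0.2,"fingers": -0.2}
    - {"wx": 0,"wy": 0,"wz": 0,"dx": 0,"dy": 0,"dz": 0.35,"fingers": -0.2}
    - {"wx": 0,"wy": 0,"wz": 0,"dx": 0,"dy": 0,"dz": 0.44,"fingers": -0.2}
    - {"wx": 0,"wy": 0,"wz": 0,"dx": 0,"dy": 0,"dz": 0.44,"fingers": 0}
    - {"wx": 0,"wy": 0,"wz": 0,"dx": 0,"dy": 0,"dz": 0.44,"fingers": 0.3}
    - {"wx": 0,"wy": 0,"wz": 0,"dx": 0,"dy": 0,"dz": 0.44,"fingers": 0.5}

```text
clock: 18.85
eef_pos: [529.4, 321.1, 32.0]
eef_rot: [-3.141, -0.002, 0.28]
wrist_force: [0.2, 0.4, 0.1]
finger_gap: 35.8
finger_force: 0.0
```

```bash
python3 - <<'E'
from fit import *
camera("scene");delta([528.5,320.2,29],.28)
E
```

```text
t 18.9 pos [529.3 321.   31.9] rot [-3.141e+00 -1.000e-03  2.800e-01] F [0.1 0.4 1. ] gap 32.0 0.0
d [-0.01   0.006  0.029] w [-0.    -0.001  0.   ]
```

Call:
servo_tool:
  motion:
    - {"wx": 0,"wy": 0,"wz": 0,"dx": -0.01,"dy": 0,"dz": 0.02,"fingers": 0.55}
    - {"wx": 0,"wy": 0,"wz": 0,"dx": -0.01,"dy": 0,"dz": 0.025,"fingers": 0.62}
    - {"wx": 0,"wy": 0,"wz": 0,"dx": -0.01,"dy": 0,"dz": 0.025,"fingers": 0.67}
    - {"wx": 0,"wy": 0,"wz": 0,"dx": -0.01,"dy": 0,"dz": 0.025,"fingers": 0.7}
    - {"wx": 0,"wy": 0,"wz": 0,"dx": -0.01,"dy": 0,"dz": 0.025,"fingers": 0.72}
    - {"wx": 0,"wy": 0,"wz": 0,"dx": -0.01,"dy": 0,"dz": 0.025,"fingers": 0.74}
    - {"wx": 0,"wy": 0,"wz": 0,"dx": -0.01,"dy": 0,"dz": 0.025,"fingers": 0.78}
    - {"wx": 0,"wy": 0,"wz": 0,"dx": -0.01,"dy": 0,"dz": 0.025,"fingers": 1}
    - {"wx": 0,"wy": 0,"wz": 0,"dx": -0.01,"dy": 0,"dz": 0.025,"fingers": 1}
    - {"wx": 0,"wy": 0,"wz": 0,"dx": -0.01,"dy": 0,"dz": 0.025,"fingers": 1}
  newtons: 25

```text
clock: 19.9
eef_pos: [527.9, 320.6, 28.5]
eef_rot: [-3.141, -0.0, 0.28]
wrist_force: [-0.3, 2.2, 0.1]
finger_gap: 11.9
finger_force: 25.0
```

Call:
servo_tool:
  motion:
    - {"wx": 0,"wy": 0,"wz": 0,"dx": 0,"dy": 0,"dz": 0,"fingers": 1}
    - {"wx": 0,"wy": 0,"wz": 0,"dx": 0,"dy": 0,"dz": 0,"fingers": 1}
    - {"wx": 0,"wy": 0,"wz": 0,"dx": 0,"dy": 0,"dz": -0.01,"fingers": 1}
    - {"wx": 0,"wy": 0,"wz": 0,"dx": 0,"dy": 0,"dz": -0.03,"fingers": 1}
    - {"wx": 0,"wy": 0,"wz": 0,"dx": 0,"dy": 0,"dz": -0.06,"fingers": 1}
    - {"wx": 0,"wy": 0,"wz": 0,"dx": 0,"dy": 0,"dz": -0.1,"fingers": 1}
    - {"wx": 0,"wy": 0,"wz": 0,"dx": 0,"dy": 0,"dz": -0.14,"fingers": 1}
    - {"wx": 0,"wy": 0,"wz": 0,"dx": 0,"dy": 0,"dz": -0.17,"fingers": 1}
    - {"wx": 0,"wy": 0,"wz": 0,"dx": 0,"dy": 0,"dz": -0.19,"fingers": 1}
    - {"wx": 0,"wy": 0,"wz": 0,"dx": 0,"dy": 0,"dz": -0.2,"fingers": 1}
  newtons: 55

```text
clock: 20.9
eef_pos: [528.0, 320.5, 48.7]
eef_rot: [-3.142, -0.0, 0.28]
wrist_force: [0.2, 0.4, -3.6]
finger_gap: 11.5
finger_force: 55.0
```

```bash
python3 - <<'E'
from fit import *
c=camera("scene");save(c,"s5.png",(340,170,460,290),5)
delta([524,12,144],.28);print(read_state()["moment"])
E
```

```text
t 20.95 pos [528.  320.5  48.7] rot [-3.142 -0.     0.28 ] F [-0.6 -0.4 -3.6] gap 11.6 55.0
d [-0.89   2.954 -0.953] w [-0. -0. -0.]
[-0.00454     0.20426498 -0.02047961]
```

View pics/s5.png

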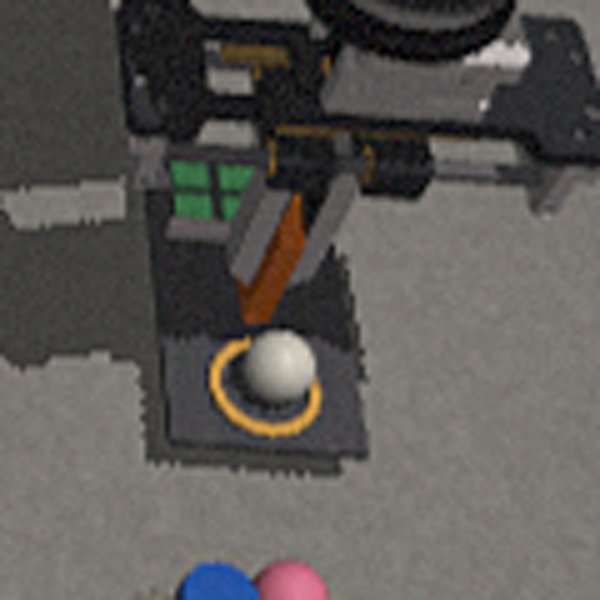

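The tray is lifted level, with the white ball in its ring at crop (280,367). Raising it gently, then moving across.

Call:
servo_tool:
  motion:
    - {"wx": 0,"wy": 0,"wz": 0,"dx": 0,"dy": 0,"dz": -0.03,"fingers": 1}
    - {"wx": 0,"wy": 0,"wz": 0,"dx": 0,"dy": 0,"dz": -0.1,"fingers": 1}
    - {"wx": 0,"wy": 0,"wz": 0,"dx": 0,"dy": 0,"dz": -0.2,"fingers": 1}
    - {"wx": 0,"wy": 0,"wz": 0,"dx": 0,"dy": 0,"dz": -0.33,"fingers": 1}
    - {"wx": 0,"wy": 0,"wz": 0,"dx": 0,"dy": 0,"dz": -0.47,"fingers": 1}
    - {"wx": 0,"wy": 0,"wz": 0,"dx": 0,"dy": 0,"dz": -0.61,"fingers": 1}
    - {"wx": 0,"wy": 0,"wz": 0,"dx": 0,"dy": 0,"dz": -0.74,"fingers": 1}
    - {"wx": 0,"wy": 0,"wz": 0,"dx": 0,"dy": 0,"dz": -0.84,"fingers": 1}
    - {"wx": 0,"wy": 0,"wz": 0,"dx": 0,"dy": 0,"dz": -0.91,"fingers": 1}
    - {"wx": 0,"wy": 0,"wz": 0,"dx": 0,"dy": 0,"dz": -0.94,"fingers": 1}

```text
clock: 21.95
eef_pos: [528.0, 320.6, 143.2]
eef_rot: [-3.141, -0.001, 0.28]
wrist_force: [-0.2, 0.3, -4.1]
finger_gap: 11.5
finger_force: 55.0
```

Call:
servo_tool:
  motion:
    - {"wx": 0,"wy": 0,"wz": 0,"dx": 0,"dy": 0.01,"dz": 0,"fingers": 1}
    - {"wx": 0,"wy": 0,"wz": 0,"dx": -0.01,"dy": 0.03,"dz": 0,"fingers": 1}
    - {"wx": 0,"wy": 0,"wz": 0,"dx": -0.02,"dy": 0.06,"dz": 0,"fingers": 1}
    - {"wx": 0,"wy": 0,"wz": 0,"dx": -0.03,"dy": 0.1,"dz": 0,"fingers": 1}
    - {"wx": 0,"wy": 0,"wz": 0,"dx": -0.045,"dy": 0.15,"dz": 0,"fingers": 1}
    - {"wx": 0,"wy": 0,"wz": 0,"dx": -0.063,"dy": 0.21,"dz": 0,"fingers": 1}
    - {"wx": 0,"wy": 0,"wz": 0,"dx": -0.084,"dy": 0.28,"dz": 0,"fingers": 1}
    - {"wx": 0,"wy": 0,"wz": 0,"dx": -0.108,"dy": 0.36,"dz": 0,"fingers": 1}
    - {"wx": 0,"wy": 0,"wz": 0,"dx": -0.132,"dy": 0.44,"dz": 0,"fingers": 1}
    - {"wx": 0,"wy": 0,"wz": 0,"dx": -0.156,"dy": 0.52,"dz": 0,"fingers": 1}

```text
clock: 22.95
eef_pos: [527.3, 265.4, 142.5]
eef_rot: [3.142, -0.0, 0.28]
wrist_force: [0.2, 0.1, -4.2]
finger_gap: 11.5
finger_force: 55.0
```

Call:
servo_tool:
  motion:
    - {"wx": 0,"wy": 0,"wz": 0,"dx": -0.024,"dy": 0.08,"dz": 0,"fingers": 1}
    - {"wx": 0,"wy": 0,"wz": 0,"dx": -0.048,"dy": 0.16,"dz": 0,"fingers": 1}
    - {"wx": 0,"wy": 0,"wz": 0,"dx": -0.072,"dy": 0.24,"dz": 0,"fingers": 1}
    - {"wx": 0,"wy": 0,"wz": 0,"dx": -0.096,"dy": 0.32,"dz": 0,"fingers": 1}
    - {"wx": 0,"wy": 0,"wz": 0,"dx": -0.12,"dy": 0.4,"dz": 0,"fingers": 1}
    - {"wx": 0,"wy": 0,"wz": 0,"dx": -0.144,"dy": 0.48,"dz": 0,"fingers": 1}
    - {"wx": 0,"wy": 0,"wz": 0,"dx": -0.168,"dy": 0.56,"dz": 0,"fingers": 1}
    - {"wx": 0,"wy": 0,"wz": 0,"dx": -0.192,"dy": 0.64,"dz": 0,"fingers": 1}
    - {"wx": 0,"wy": 0,"wz": 0,"dx": -0.216,"dy": 0.72,"dz": 0,"fingers": 1}
    - {"wx": 0,"wy": 0,"wz": 0,"dx": -0.24,"dy": 0.8,"dz": 0,"fingers": 1}

```text
clock: 23.95
eef_pos: [526.3, 182.0, 142.4]
eef_rot: [-3.142, 0.0, 0.28]
wrist_force: [0.4, 0.2, -4.1]
finger_gap: 11.5
finger_force: 55.0
```

Call:
servo_tool:
  motion:
    - {"wx": 0,"wy": 0,"wz": 0,"dx": -0.024,"dy": 0.08,"dz": 0,"fingers": 1}
    - {"wx": 0,"wy": 0,"wz": 0,"dx": -0.048,"dy": 0.16,"dz": 0,"fingers": 1}
    - {"wx": 0,"wy": 0,"wz": 0,"dx": -0.072,"dy": 0.24,"dz": 0,"fingers": 1}
    - {"wx": 0,"wy": 0,"wz": 0,"dx": -0.096,"dy": 0.32,"dz": 0,"fingers": 1}
    - {"wx": 0,"wy": 0,"wz": 0,"dx": -0.12,"dy": 0.4,"dz": 0,"fingers": 1}
    - {"wx": 0,"wy": 0,"wz": 0,"dx": -0.144,"dy": 0.48,"dz": 0,"fingers": 1}
    - {"wx": 0,"wy": 0,"wz": 0,"dx": -0.168,"dy": 0.56,"dz": 0,"fingers": 1}
    - {"wx": 0,"wy": 0,"wz": 0,"dx": -0.192,"dy": 0.64,"dz": 0,"fingers": 1}
    - {"wx": 0,"wy": 0,"wz": 0,"dx": -0.216,"dy": 0.72,"dz": 0,"fingers": 1}
    - {"wx": 0,"wy": 0,"wz": 0,"dx": -0.24,"dy": 0.8,"dz": 0,"fingers": 1}

```text
clock: 24.95
eef_pos: [525.3, 98.5, 142.4]
eef_rot: [3.142, 0.0, 0.28]
wrist_force: [-0.5, 0.1, -3.2]
finger_gap: 11.6
finger_force: 55.0
```

Call:
servo_tool:
  motion:
    - {"wx": 0,"wy": 0,"wz": 0,"dx": -0.024,"dy": 0.08,"dz": 0,"fingers": 1}
    - {"wx": 0,"wy": 0,"wz": 0,"dx": -0.048,"dy": 0.16,"dz": 0,"fingers": 1}
    - {"wx": 0,"wy": 0,"wz": 0,"dx": -0.072,"dy": 0.24,"dz": 0,"fingers": 1}
    - {"wx": 0,"wy": 0,"wz": 0,"dx": -0.093,"dy": 0.31,"dz": 0,"fingers": 1}
    - {"wx": 0,"wy": 0,"wz": 0,"dx": -0.111,"dy": 0.37,"dz": 0,"fingers": 1}
    - {"wx": 0,"wy": 0,"wz": 0,"dx": -0.126,"dy": 0.42,"dz": 0,"fingers": 1}
    - {"wx": 0,"wy": 0,"wz": 0,"dx": -0.138,"dy": 0.46,"dz": 0,"fingers": 1}
    - {"wx": 0,"wy": 0,"wz": 0,"dx": -0.147,"dy": 0.49,"dz": 0,"fingers": 1}
    - {"wx": 0,"wy": 0,"wz": 0,"dx": -0.153,"dy": 0.51,"dz": 0,"fingers": 1}
    - {"wx": 0,"wy": 0,"wz": 0,"dx": -0.156,"dy": 0.52,"dz": 0,"fingers": 1}

```text
clock: 25.95
eef_pos: [524.7, 44.8, 142.5]
eef_rot: [-3.142, -0.0, 0.28]
wrist_force: [0.4, 0.6, -3.9]
finger_gap: 11.8
finger_force: 55.0
```

```bash
python3 - <<'E'
from fit import *
c=camera("scene");save(c,"s6.png",(180,80,360,260),3.3)
delta([524,12,142.5],.28)
b=spot_in("ball_center",c)
for d in b: print(d["location"],d["conf"],atz(c,d["location"],114+21).round(1))
i=c["image"].astype(int)
print("proj of window-centred ball:",proj(c,[572.3,26,135]))
E
```

```text
t 26.0 pos [524.7  44.8 142.4] rot [-3.142  0.     0.28 ] F [ 0.  -0.5 -4.1] gap 11.5 55.0
d [-0.097  0.313 -0.001] w [-0.  0. -0.]
[330.4, 163.2] 0.57 [485.9 155.8 135. ]
[276.0, 180.8] 0.49 [576.   61.4 135. ]
[398.9, 287.0] 0.43 [721.8 341.9 135. ]
[251.6, 225.1] 0.28 [697.5  56.2 135. ]
proj of window-centred ball: [np.float64(261.2402203115156), np.float64(175.00942225163226)]
```

View pics/s6.png

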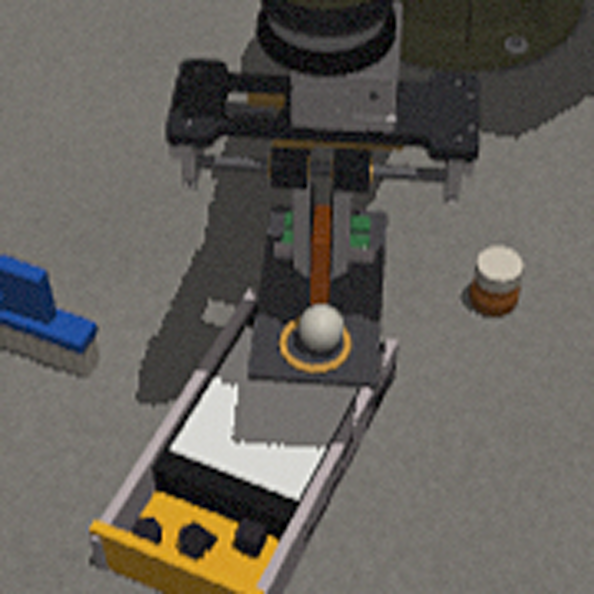

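The ball is still in its ring at scene (276.5,180), about (576,61) in the world. That leaves roughly (-3.5,-35) mm to the window's middle.

Call:
servo_tool:
  motion:
    - {"wx": 0,"wy": 0,"wz": 0,"dx": -0.004,"dy": 0.01,"dz": 0,"fingers": 1}
    - {"wx": 0,"wy": 0,"wz": 0,"dx": -0.012,"dy": 0.03,"dz": 0,"fingers": 1}
    - {"wx": 0,"wy": 0,"wz": 0,"dx": -0.027,"dy": 0.07,"dz": 0,"fingers": 1}
    - {"wx": 0,"wy": 0,"wz": 0,"dx": -0.047,"dy": 0.12,"dz": 0,"fingers": 1}
    - {"wx": 0,"wy": 0,"wz": 0,"dx": -0.071,"dy": 0.18,"dz": 0,"fingers": 1}
    - {"wx": 0,"wy": 0,"wz": 0,"dx": -0.09,"dy": 0.23,"dz": 0,"fingers": 1}
    - {"wx": 0,"wy": 0,"wz": 0,"dx": -0.106,"dy": 0.27,"dz": 0,"fingers": 1}
    - {"wx": 0,"wy": 0,"wz": 0,"dx": -0.118,"dy": 0.3,"dz": 0,"fingers": 1}
    - {"wx": 0,"wy": 0,"wz": 0,"dx": -0.126,"dy": 0.32,"dz": 0,"fingers": 1}
    - {"wx": 0,"wy": 0,"wz": 0,"dx": -0.13,"dy": 0.33,"dz": 0,"fingers": 1}

```text
clock: 27.05
eef_pos: [521.3, 9.4, 142.4]
eef_rot: [-3.142, 0.0, 0.28]
wrist_force: [-0.6, -0.2, -3.0]
finger_gap: 11.8
finger_force: 55.0
```

Call:
servo_tool:
  motion:
    - {"wx": 0,"wy": 0,"wz": 0,"dx": 0,"dy": 0,"dz": 0,"fingers": 1}
    - {"wx": 0,"wy": 0,"wz": 0,"dx": 0,"dy": 0,"dz": 0,"fingers": 1}
    - {"wx": 0,"wy": 0,"wz": 0,"dx": 0,"dy": 0,"dz": 0,"fingers": 1}
    - {"wx": 0,"wy": 0,"wz": 0,"dx": 0,"dy": 0,"dz": 0,"fingers": 1}
    - {"wx": 0,"wy": 0,"wz": 0,"dx": 0,"dy": 0,"dz": 0,"fingers": 1}
    - {"wx": 0,"wy": 0,"wz": 0,"dx": 0,"dy": 0,"dz": 0,"fingers": 1}

```text
clock: 27.65
eef_pos: [521.3, 9.6, 142.4]
eef_rot: [-3.142, 0.0, 0.28]
wrist_force: [-0.2, 0.5, -3.5]
finger_gap: 11.7
finger_force: 55.0
```

```bash
python3 - <<'E'
from fit import *
for n in ("scene","top"):
    c=camera(n);p0=proj(c,[572.5,26,135]);im=c["image"].astype(int)
    m=near((im.min(2)>110)&(im.max(2)-im.min(2)<40),p0,14)
    k,l,st_,ce=cv2.connectedComponentsWithStats(m.astype(np.uint8))
    print(n,p0,[(st_[i][4],ce[i].round(1),atz(c,ce[i],135).round(1)) for i in range(1,k) if st_[i][4]>15])
    print([(d["location"],round(d["conf"],2)) for d in spot_in("ball_center",c)][:4])
    if n=="scene": save(c,"s7.png",(180,80,360,260),3.3)
delta([512,12,142.5],.28)
E
```

```text
scene [np.float64(261.2056390040621), np.float64(175.07545590798586)] [(np.int32(112), array([262.6, 172.1]), array([563.5,  25.6, 135. ]))]
[([261.1, 174.7], 0.68), ([397.8, 288.8], 0.68), ([236.7, 242.6], 0.67)]
top [np.float64(245.52965484908566), np.float64(189.57391732055765)] [(np.int32(91), array([242.4, 179.5]), array([595.4,  32.8, 135. ]))]
[]
t 27.85 pos [521.3   9.6 142.4] rot [3.142 0.    0.28 ] F [ 0.   0.  -3.7] gap 11.5 55.0
d [-0.083 -0.049 -0.001] w [ 0.  0. -0.]
```

View pics/s7.png

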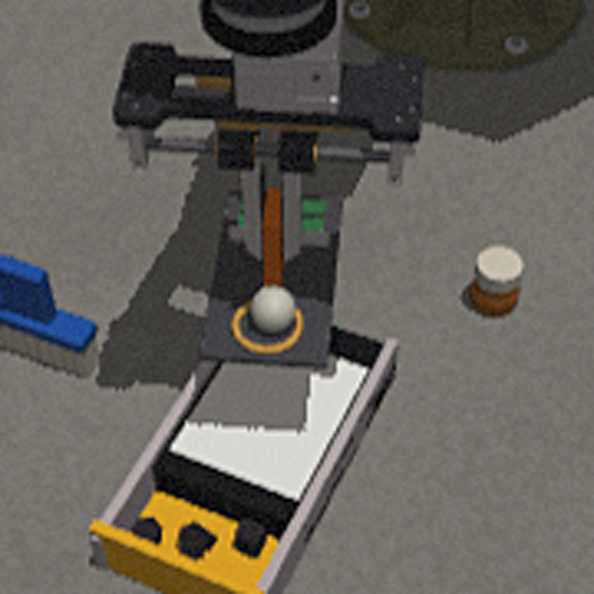

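The ball is in its ring at scene (262,174); the window's middle projects to (261,175), so it is within a few mm. The tray is level and still, with its underside at 114 mm, 80 mm above the window. Handing in.

```bash
python3 -c "
from cell import *
print(sign_off())"
```

```text
the job is handed in; nothing more can be done
None
```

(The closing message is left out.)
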